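Fit the wing knob and clamp the tie jig

TASK

Fit the loose wing knob on the jig's threaded stud: set it straight down over the stud with its wings square across the length of the clamp bar, and turn it backwards (anticlockwise from above) under a light press until it drops into the start of the thread. Then turn it forwards (clockwise), following it down and without ever forcing it, until the clamp bar is pressed fully down on the row of ties, and let go. Leave the other things on the bench where they are.

Things in the scene. Friction and masses are not known exactly. Their poses are not given: they have to be found in the camera images.
- knob: Loose cast-aluminium wing knob, 90 g: an open-bottomed round cap 48 mm across and 33 mm high with an upright flat wing bar on top. It starts upright on the bench at any yaw. Origin: centre of its underside; x along the wing bar, z up. Inside, 38 mm wide and 29 mm deep, two lugs at the lower rim (+x and -x), each 4 mm high and 4.5 mm wide, leave 24.7 mm between them.
- knob_wing (a point): Middle of the knob's wing bar, 46 mm above the knob's underside. The bar is 46 mm long (knob x), 12 mm thick (y) and 26 mm high (33 to 59 mm above the underside). Grip it across its thickness from above; fingertips must stay above the cap's top, 33 mm over the underside.
- jig: Glue-up jig fixed on the bench: plywood base 160 x 190 x 15 mm, a row of wooden ties, a flat aluminium clamp bar 60 x 170 x 6 mm above them and a brass stud standing up through the bar's middle. Origin: underside of the base, on the stud's axis; z up, y along the clamp bar, x across it. Two guide pins with round heads, tops 41 mm high, stand at y = +74 and -74 mm.
- stud_top (a point): Top of the stud, on its axis, 53.5 mm above the bench. The stud is 22 mm across with a tapered tip; its thread, 35 mm across, is a coarse two-start quick thread, right-handed. Turned forwards (clockwise) on the thread's top before it has dropped in, the knob jams on a wall.
- thread_top (a point): Point on the stud's axis 40 mm above the bench, level with the thread's flat top. Set down with wings across the bar (knob x along jig x, either way round) the knob stands with its underside here. The thread start is a hidden 0.15 to 1.6 rad backwards (anticlockwise from above): there it drops 9 mm onto the clamp bar; a firm wall ends the backward turn at most 0.6 rad further on.
- clamped (a point): Point on the stud's axis, 27.5 mm above the bench: where the knob's underside ends. From where it dropped, the knob turns forwards (clockwise): after a free start the thread draws it down 3.5 mm against the bar's springs over about 1 rad, fully down 1.3 rad after the drop; then it runs level for 0.65 rad to a firm stop (each up to 0.4 rad later if it was backed on past the drop). It stays when let go.
- bar (a joint): Clamp bar's travel down, m: 0 = up (its top 31 mm above the bench), about 0.0035 = pressed fully down by the turned knob. Its springs push up with 3 N at 0 and 6.5 N fully down.
- screwdriver: Screwdriver lying on the bench, bystander. Origin at its middle underside.
- glue: Glue bottle, 48 mm across, 120 mm high, bystander. Origin: centre of its underside.
- tiebox: Open cardboard box 110 x 160 x 40 mm, bystander. Origin: centre of its underside.
- pencil: Pencil, 8 mm thick, 160 mm long, bystander. Origin under its middle.
- rule: Steel rule 30 x 300 x 3 mm, bystander. Origin: centre of its underside.
- block: Wooden block 40 x 60 x 25 mm, bystander. Origin: centre of its underside.
- jar: Small jar, 60 mm across, 60 mm high, bystander. Origin: centre of its underside.
Mind the look-alikes: they are no part of the job. Leave any black or orange look-alike of the knob alone.

How it is judged (in metres and radians):
On the way, in this order (a step that is already met when the one before it is completed fails the run):
1. the knob stands on top of the stud's thread (horizontal distance between knob and jig below 0.005 m and height (world z) of knob between 0.0365 and 0.044 m), for 0.1 s.
2. the knob, turned back, has dropped at the thread start (horizontal distance between knob and jig below 0.005 m and height (world z) of knob below 0.0335 m), for 0.05 s.
3. the knob, let go, keeps the clamp bar down (value of joint bar above 0.0025 m and contact force between the fingers and knob below 0.2 N), for 0.2 s.
At the end, for the whole second after the job is handed in: The knob is on the stud, upright within 0.1 rad and within 4 mm of its axis, at rest and released, its underside less than 29.5 mm above the bench, and the thread keeps the clamp bar down by more than 2.5 mm (value of joint bar above 0.0025 m and height (world z) of knob below 0.0295 m and horizontal distance between knob and jig below 0.004 m and angle between knob's own z axis and vertical below 0.1 rad and linear speed of knob below 0.01 m/s and angular speed of knob below 0.1 rad/s); the robot touches nothing.
It fails at once if the knob was forced on the jig or its thread (over 50 N) (contact force between knob and jig above 50 N).
It fails at once if the arm struck the jig (over 25 N) (contact force between any of the arm, the fingers and jig above 25 N).
It fails at once if a bystander was moved by more than 30 mm (distance of any of screwdriver, glue, tiebox, pencil, rule, block, jar from where it was at the start of the episode above 0.03 m).
It also fails if it takes over 64 s, if anything falls off the work surface, if the arm or the gripper's body presses on something with over 40 N, if the wrist force passes 120 N, or if a joint passes its speed limit or range.

ROBOT

A 6-joint arm with a two-finger parallel gripper is mounted at the origin on the work surface. World frame = base frame: x ahead of the robot, y to its left, z up, the work surface at z = 0. Lengths are in mm, angles in rad, forces in N, time in s.
With the tool pointing down it reaches from about 325 to 850 mm from the base axis. Payload 15.5 kg.
Tool frame: the origin (TCP) lies midway between the tips of the shut fingers; the grasp point (between the pads) lies 19 mm behind it; z points along the fingers, y is the direction in which the jaws open and shut (so a half turn about z gives the same grasp; the last joint's range is limited). The gripper opens to 91 mm and grips with 3 to 60 N. Pads are 32 mm wide; open, the fingers measure 118 mm over their backs; the gripper's body (76 mm by 178 mm) begins 60 mm behind the grasp point.
Start: joints at [1.063, 0.494, 1.345, -0, 1.302, -0.096], TCP at [250.158, 572.754, 213.915] pointing down, gripper open.
Joint ranges: [-2.91, 2.91], [-0.82, 2.16], [0.22, 2.67], [-1.22, 4.37], [0.12, 2.79], [-3.08, 3.08]. Speed limits (rad/s): [1.89, 1.89, 2.57, 3.01, 3.01, 3.01].

INTERFACE

Orientations are given as a unit quaternion [x, y, z, w].
In Python, from cell import manip gives the robot as it stands.
- The arm moves only by the tool drive_tool, never from a script. Its argument "series" is a list of rows, each a list of 2 entries, a list of its own where there are three numbers: the shift along the tool's x, y, z scaled (see below), then the turn, a rotation vector about the tool's x, y, z scaled (see below). A call has exactly 5 rows; each row is the pose to reach, as a shift and turn from the pose commanded when the call began, along the tool's axes at that moment, turning the shorter way round; what a row does not reach only later rows make up. The controller multiplies each number of a shift by 0.75 m and each number of a turn by pi rad. A row lasts 1/10 s, in which the tool goes at most 50 mm and 8.59 degrees, less where a joint would pass 70% of its speed; a pose out of reach is approached as far as the arm can. A call with a number of a shift or a turn outside -1 to 1 is refused whole. A call with a gripper value outside its range is refused whole. "gripper" is the closure, from -1 (fully open) to 1 (shut), set as the call begins (left out, the last holds). The fingers move at their own pace and stop on an object; the grip force is fixed at half the most. Time passes only in rows, so rows that repeat a pose let the fingers close, or fill a call up. It gives the time, the measured TCP pose, the force and the opening at its end, in the units of the state.
- manip.get_obs(): the state, without advancing time (a new reading comes with each control period).
- manip.camera(name): name is "side" or "top" or "wrist"; returns a dict with "color" (400x640x3 uint8, red, green, blue), "fx", "fy", "cx", "cy" (pixels), "k1" (the pictures are not rectified: a ray, as slopes to the right and down, at radius r is drawn at 1 + k1 r^2 times it, then the intrinsics apply), "xyz" and "rotation" of the camera in the world. Camera axes: x right, y down, z forward; pixel columns grow to the right and rows downward; lengths in mm; the calibration is good to about 2 mm. A picture is of the moment at which its call begins. There is no depth.
- manip.job_done(): hands the job in, once; it reports no verdict.
The state is a dict: "time_s": time; "q": joint angles; "qvel": joint speeds; "joint_torque": joint torques, N m; "eef_pos": TCP position; "ee_rot": TCP orientation; "force": force on the tool from outside, world axes, zero at the start; "wrist_torque": the same for the moment, N m; "grip_width": opening from 0.0 (shut) to 1.0 (fully open).
Only numpy, scipy, OpenCV 4.12 (cv2) and the standard library are available. Lean on these libraries where they do the work, as an engineer would, in place of code of your own. Each camera call takes 0.05 s, during which the arm holds its last target.

## Working session

There is one attempt and no reset: what is moved stays moved. The work goes in short steps, Python scripts to look and compute and a tool call to move; the robot and the scene stay as the last step left them, time stands still between calls to the robot, and variables do not carry over. Pictures are saved under pics/ and viewed, and the job is handed in when it is done.

Besides the shell and the picture viewer there is one more tool, called after "Request:" as name(argument=value, ...), one argument or row to a line, values as JSON. drive_tool: Moves the arm, as the interface text tells. Its arguments: {"type":"object","properties":{"series":{"type":"array"},"gripper":{"type":"number"}},"required":["series"]}

```bash
mkdir -p pics; ls; cat > h.py <<'E'
import numpy as np, cv2, json
from cell import manip
def snap(n,fn):
    c=manip.camera(n); cv2.imwrite(fn,cv2.cvtColor(c["color"],cv2.COLOR_RGB2BGR))
    d={k:(np.array(v).tolist()) for k,v in c.items() if k!="color"}
    json.dump(d,open(fn+".json","w")); return d
def load(fn): return json.load(open(fn+".json"))
def R_(d):
    r=np.array(d["rotation"],float)
    if r.size==4:
        from scipy.spatial.transform import Rotation as R
        return R.from_quat(r).as_matrix()
    return r.reshape(3,3)
def proj(d,P):
    p=R_(d).T@(np.array(P,float)-np.array(d["xyz"])); x,y=p[0]/p[2],p[1]/p[2]
    s=1+d["k1"]*(x*x+y*y); return np.array([d["fx"]*x*s+d["cx"],d["fy"]*y*s+d["cy"]])
def onz(d,u,v,z):
    K=np.array([[d["fx"],0,d["cx"]],[0,d["fy"],d["cy"]],[0,0,1.]])
    xd,yd=(u-d["cx"])/d["fx"],(v-d["cy"])/d["fy"]; x,y=xd,yd
    for _ in range(50):
        s=1+d["k1"]*(x*x+y*y); x,y=xd/s,yd/s
    r=R_(d)@np.array([x,y,1]); c=np.array(d["xyz"]); return c+r*(z-c[2])/r[2]
E
python3 - <<'E'
from h import *
print(manip.get_obs())
for n in ("top","side","wrist"): print(snap(n,f"pics/{n}0.png"))
E
```

```text
pics
{'time_s': 0.0, 'q': array([ 1.06349400e+00,  4.94200968e-01,  1.34615785e+00,  6.59107219e-06,
        1.30251460e+00, -9.54793381e-02]), 'qvel': array([ 7.44533864e-05,  9.61971929e-04, -1.16208306e-03, -1.47629869e-03,
       -5.86373168e-04,  4.42156251e-04]), 'joint_torque': array([ 3.98174976e-03, -8.78840232e+01, -3.81833124e+01,  7.12652528e-02,
        5.38169628e-02, -9.26362168e-05]), 'eef_pos': array([249.96242697, 572.39995193, 213.31816598]), 'ee_rot': array([ 2.04460297e-01,  9.78874648e-01, -6.10573965e-04, -1.93130582e-04]), 'force': array([-0.76134312,  0.29739255,  0.97079892]), 'wrist_torque': array([-0.01293163,  0.00780068,  0.00960525]), 'grip_width': 1.0005271016699082}
{'fx': 465.68090679476177, 'fy': 465.68090679476177, 'cx': 323.6350401126152, 'cy': 198.58875555245905, 'k1': -0.13716777888973433, 'xyz': [423.23931153318625, -12.003442551002243, 1229.8579623468106], 'rotation': [0.7078624707483591, -0.7041316841587818, 0.03277983917047764, -0.0453296372553734]}
{'fx': 424.60931941171276, 'fy': 424.60931941171276, 'cx': 325.34267818862764, 'cy': 199.85104246895588, 'k1': 0.021338593263117316, 'xyz': [374.5944514989472, -885.0691672241535, 586.9889966573852], 'rotation': [0.863552623774535, -0.08434661064329398, 0.04884693957822929, -0.49474891787546715]}
{'fx': 275.86535948972227, 'fy': 275.86535948972227, 'cx': 321.24244250444974, 'cy': 197.02390163585775, 'k1': -0.0190710947027262, 'xyz': [176.70950343740972, 603.3969421516829, 384.3037839084972], 'rotation': [0.8280793030591079, 0.5427139117261276, 0.07666629609526504, 0.11776483731190841]}
```

View pics/top0.png

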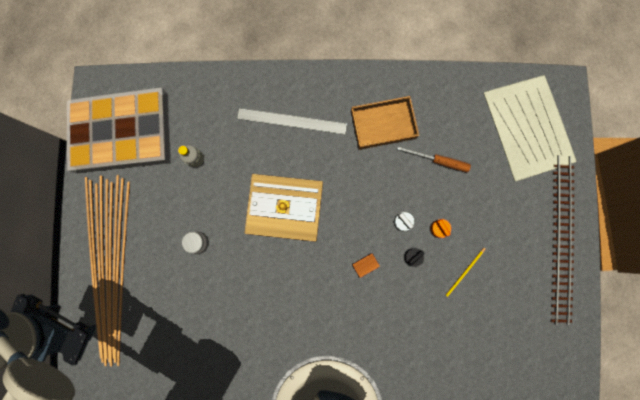

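View pics/side0.png

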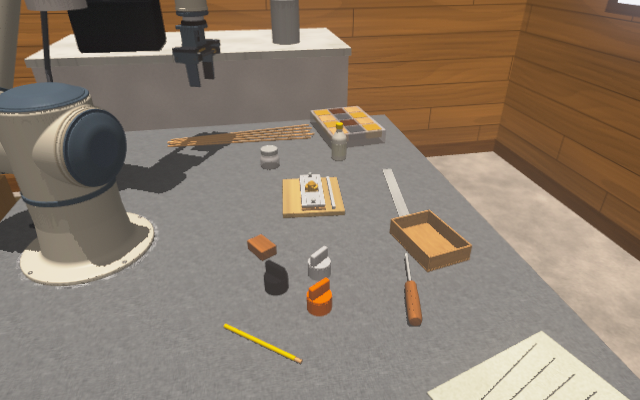

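View pics/wrist0.png

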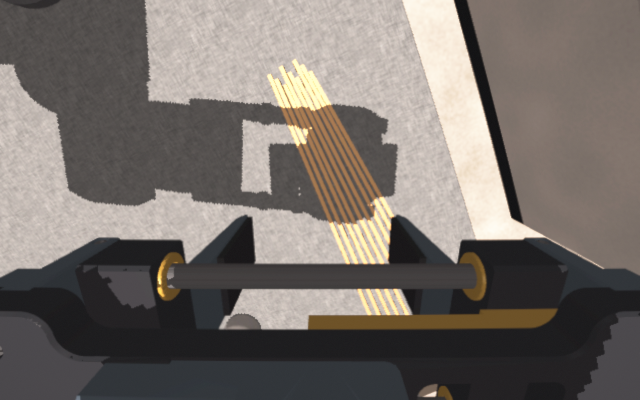

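Top view: there are three knobs, silver at (404,221), orange at (441,229) and black at (414,257). The silver one fits "cast aluminium", and black and orange are the named look-alikes. The jig is at (284,207). Next I'll confirm with enlarged crops.

```bash
python3 - <<'E'
from h import *
t=cv2.imread("pics/top0.png"); s=cv2.imread("pics/side0.png")
a=cv2.resize(t[195:275,370:460],None,fx=4,fy=4,interpolation=cv2.INTER_CUBIC)
b=cv2.resize(t[165:245,240:330],None,fx=4,fy=4,interpolation=cv2.INTER_CUBIC)
cv2.imwrite("pics/c1.png",np.hstack([a,b]))
a=cv2.resize(s[235:325,245:350],None,fx=3.7,fy=3.7,interpolation=cv2.INTER_CUBIC)
b=cv2.resize(s[160:250,270:360],None,fx=3.7,fy=3.7,interpolation=cv2.INTER_CUBIC)
cv2.imwrite("pics/c2.png",np.hstack([a,b]))
d=load("pics/top0.png"); e=load("pics/side0.png")
print(onz(d,404,221,59),onz(e,319,255,59),onz(d,284,207,53.5), onz(e,312,181,53.5))
E
```

```text
[ 497.17794915 -193.70394734   59.        ] [ 494.72147949 -214.32171798   59.        ] [531.78290143 110.00418257  53.5       ] [535.8969907  112.92335279  53.5       ]
```

View pics/c1.png

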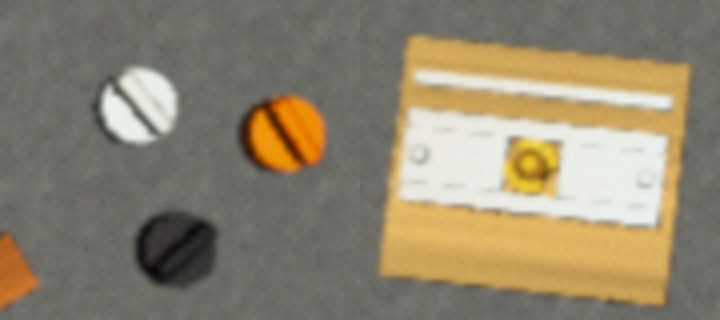

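View pics/c2.png

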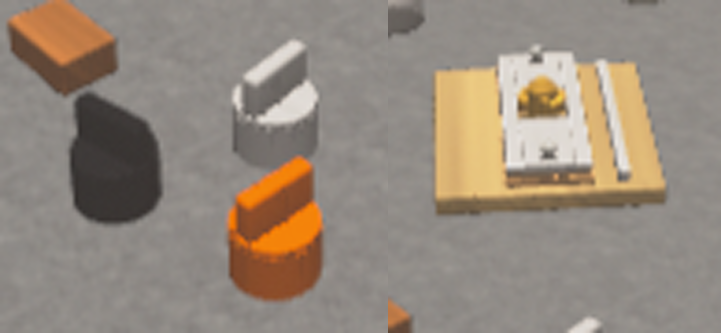

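```bash
python3 - <<'E'
from h import *
d=load("pics/top0.png"); e=load("pics/side0.png")
print("knob cap",onz(d,404.75,221.25,33),onz(e,319.3,263.4,33))
c=lambda x,y:(370+x/4,195+y/4)
a=onz(d,*c(125,75),59);b=onz(d,*c(170,125),59);print("wing",a,b,np.arctan2(*(b-a)[[1,0]]), np.linalg.norm(a-b))
f=lambda x,y:(245+x/3.7,235+y/3.7)
a=onz(e,*f(250,78),59);b=onz(e,*f(300,45),59);print("wing side",a,b,np.arctan2(*(b-a)[[1,0]]), np.linalg.norm(a-b))
p=onz(d,254.75,203.75,41);q=onz(d,311.25,209.5,41);print("pins",p,q,(p+q)/2,np.linalg.norm(p-q),np.arctan2(*(p-q)[[1,0]]))
g=lambda x,y:(270+(x-388.5)/3.7,160+y/3.7)
p=onz(e,*g(535,50),41);q=onz(e,*g(548,152),41);print("pins s",p,q,(p+q)/2,np.linalg.norm(p-q),np.arctan2(*(p-q)[[1,0]]))
for n,P in dict(block=(366,265),jar=(194,243),black=(414,257),orange=(441,229),glue=(190,156)).items(): print(n,onz(d,*P,30)[:2].round())
E
```

```text
knob cap [ 498.18031894 -199.67470846   33.        ] [ 496.17979585 -208.86759701   33.        ]
wing [ 515.47996241 -186.92655855   59.        ] [ 483.99076981 -215.1062766    59.        ] -2.4116016891745584 42.25713857576983
wing side [ 481.43094013 -215.28064635   59.        ] [ 513.82416592 -191.3807854    59.        ] 0.6356500548924869 40.25573785799552
pins [540.9619183  187.23615343  41.        ] [526.84366187  41.12853955  41.        ] [533.90279009 114.18234649  41.        ] 146.788146654193 1.4744662385650409
pins s [540.59060138 182.53197188  41.        ] [524.22772268  28.56063039  41.        ] [532.40916203 105.54630113  41.        ] 154.83836022365122 1.4649214737416605
block [ 386. -100.]
jar [438. 347.]
black [ 406. -223.]
orange [ 478. -294.]
glue [669. 367.]
```

```bash
cat >> h.py <<'E'
from scipy.spatial.transform import Rotation as Ro
def tgt_rot(yawx): # tool x yaw, pointing down
    x=np.array([np.cos(yawx),np.sin(yawx),0]);z=np.array([0,0,-1.]);y=np.cross(z,x)
    return Ro.from_matrix(np.array([x,y,z]).T)
def delta(pos,yawx,o=None):
    o=o or manip.get_obs(); R=Ro.from_quat(o["ee_rot"])
    s=R.inv().apply(np.array(pos,float)-o["eef_pos"])/750
    r=(R.inv()*tgt_rot(yawx)).as_rotvec()/np.pi
    print("t",round(o["time_s"],2),"pos",o["eef_pos"].round(1),"yawx",yaw(o).round(3),"tilt",R.as_matrix()[2,2].round(5),"q6",o["q"][5].round(3),"F",o["force"].round(1),"T",o["wrist_torque"].round(2),"gw",round(o["grip_width"]*91,1))
    print("shift",s.round(4).tolist(),"turn",r.round(4).tolist()); return s,r
def yaw(o): 
    m=Ro.from_quat(o["ee_rot"]).as_matrix(); return np.arctan2(m[1,0],m[0,0])
E
python3 - <<'E'
from h import *
o=manip.get_obs(); w=load("pics/wrist0.png")
T=Ro.from_quat(o["ee_rot"]); rc=(T.inv()*Ro.from_matrix(R_(w))); pc=T.inv().apply(np.array(w["xyz"])-o["eef_pos"]); print(pc,rc.as_matrix().round(3))
np.save("cam.npy",np.vstack([rc.as_matrix(),pc]))
for P,y in (((498,-202,214),0.66),((480,-216,214),.66),((460,-232,214),.66)):
    R=tgt_rot(y); d=dict(w); d["xyz"]=(R.apply(pc)+P).tolist(); d["rotation"]=(R*rc).as_matrix().tolist(); print(proj(d,[498,-202,46]))
delta((498,-202,214),0.66); delta((485,-213,200),0.66)
E
```

```text
[  79.56995253   -1.19943186 -170.83525763] [[ 0.001 -0.96  -0.278]
 [ 1.     0.001  0.   ]
 [-0.    -0.278  0.96 ]]
[322.09619427 182.83630074]
[322.11437339 164.87397679]
[321.84596867 143.90771452]
t 0.15 pos [250.  572.5 213.5] yawx 2.73 tilt -1.0 q6 -0.096 F [ 1.1 -0.2 -0.7] T [ 0.01 -0.08  0.09] gw 91.0
shift [-0.7163, -0.814, 0.0] turn [-0.0002, 0.0003, 0.6588]
t 0.15 pos [250.  572.5 213.5] yawx 2.73 tilt -1.0 q6 -0.096 F [ 1.1 -0.2 -0.7] T [ 0.01 -0.08  0.09] gw 91.0
shift [-0.7063, -0.8344, 0.0187] turn [-0.0002, 0.0003, 0.6588]
```

Request:
drive_tool(
  series=[
    [[-0.7, -0.8, 0], [0, 0, 0.6588]],
    [[-0.7, -0.8, 0], [0, 0, 0.6588]],
    [[-0.7, -0.8, 0], [0, 0, 0.6588]],
    [[-0.7, -0.8, 0], [0, 0, 0.6588]],
    [[-0.7, -0.8, 0], [0, 0, 0.6588]],
  ],
  gripper=-1,
)

```text
time_s: 0.65
eef_pos: [325.8, 332.6, 213.9]
ee_rot: [0.551, 0.834, 0.0, 0.0]
force: [1.4, -0.1, 0.2]
grip_width: 0.996
```

```bash
python3 -c "
from h import *
delta((498,-202,200),0.66)"
```

```text
t 0.65 pos [325.8 332.6 213.9] yawx 1.974 tilt -1.0 q6 0.264 F [ 1.4 -0.1  0.2] T [-0.04 -0.02  0.07] gw 90.7
shift [-0.7457, -0.0685, 0.0185] turn [0.0, 0.0, 0.4183]
```

Request:
drive_tool(
  series=[
    [[-0.745, -0.07, 0.018], [0, 0, 0.418]],
    [[-0.745, -0.07, 0.018], [0, 0, 0.418]],
    [[-0.745, -0.07, 0.018], [0, 0, 0.418]],
    [[-0.745, -0.07, 0.018], [0, 0, 0.418]],
    [[-0.745, -0.07, 0.018], [0, 0, 0.418]],
  ],
)

```text
time_s: 1.15
eef_pos: [403.4, 94.9, 208.0]
ee_rot: [0.819, 0.574, 0.0, 0.0]
force: [0.6, 1.0, 0.4]
grip_width: 0.999
```

```bash
python3 -c "
from h import *
delta((498,-202,200),0.66)"
```

```text
t 1.15 pos [403.4  94.9 208. ] yawx 1.224 tilt -1.0 q6 0.434 F [0.6 1.  0.4] T [-0.06  0.03 -0.01] gw 90.9
shift [-0.3294, 0.2532, 0.0107] turn [0.0001, -0.0001, 0.1795]
```

Request:
drive_tool(
  series=[
    [[-0.3294, 0.2532, 0.0107], [0, 0, 0.18]],
    [[-0.3294, 0.2532, 0.0107], [0, 0, 0.18]],
    [[-0.3294, 0.2532, 0.0107], [0, 0, 0.18]],
    [[-0.3294, 0.2532, 0.0107], [0, 0, 0.18]],
    [[-0.3294, 0.2532, 0.0107], [0, 0, 0.18]],
  ],
)

```text
time_s: 1.65
eef_pos: [480.6, -143.1, 201.4]
ee_rot: [0.946, 0.324, 0.0, -0.0]
force: [2.1, 0.5, 0.3]
grip_width: 0.999
```

```bash
python3 -c "
from h import *
delta((498,-202,200),0.66)"
```

```text
t 1.65 pos [ 480.6 -143.1  201.4] yawx 0.659 tilt -1.0 q6 0.503 F [2.1 0.5 0.3] T [-0.04  0.08 -0.04] gw 90.9
shift [-0.0298, 0.0763, 0.0019] turn [-0.0, -0.0, -0.0003]
```

Request:
drive_tool(
  series=[
    [[-0.03, 0.0763, 0.002], [0, 0, 0]],
    [[-0.03, 0.0763, 0.002], [0, 0, 0]],
    [[-0.03, 0.0763, 0.002], [0, 0, 0]],
    [[-0.03, 0.0763, 0.002], [0, 0, 0]],
    [[-0.03, 0.0763, 0.002], [0, 0, 0]],
  ],
)

```text
time_s: 2.15
eef_pos: [497.6, -198.3, 200.0]
ee_rot: [0.945, 0.327, -0.0, -0.0]
force: [-0.1, -0.2, -0.0]
grip_width: 0.999
```

```bash
python3 -c "
from h import *
d=snap('wrist','pics/w1.png')
delta((498,-202,200),0.66)
i=cv2.imread('pics/w1.png')
cv2.imwrite('pics/w1c.png',cv2.resize(i[100:250,230:410],None,fx=4,fy=4,interpolation=cv2.INTER_CUBIC))
"
```

```text
t 2.2 pos [ 497.8 -198.4  200.1] yawx 0.666 tilt -1.0 q6 0.414 F [0.4 0.8 0.4] T [-0.12  0.07 -0.01] gw 90.9
shift [-0.0027, 0.004, 0.0001] turn [-0.0001, 0.0, 0.0018]
```

View pics/w1.png

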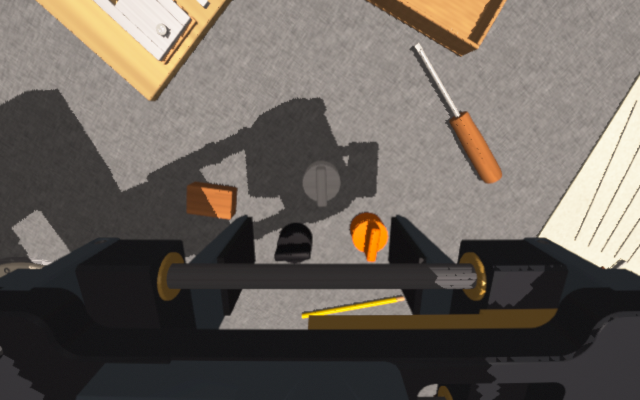

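View pics/w1c.png

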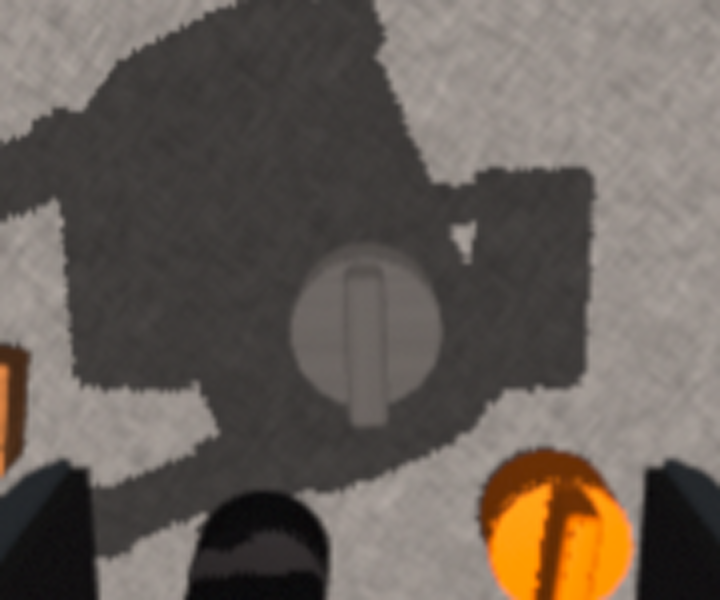

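```bash
python3 -c "
from h import *
d=load('pics/w1.png'); c=lambda x,y:(230+x/4,100+y/4)
print(onz(d,*c(366,326),33))
i=cv2.imread('pics/w1.png'); 
a=onz(d,*c(364.5,267),59);b=onz(d,*c(368.5,425),59);print(a,b,(a+b)/2,np.linalg.norm(a-b),np.arctan2(*(a-b)[[1,0]]))
a=onz(d,*c(348,420),59);b=onz(d,*c(387,420),59);print(np.linalg.norm(a-b))
# overlay model
K=None
def draw(x,y,yaw,fn):
    im=cv2.resize(i[140:220,270:370],None,fx=8,fy=8,interpolation=cv2.INTER_CUBIC)
    m=lambda P:tuple(int(v) for v in (proj(d,P)-[270,140]+.5)*8)
    for z in (0,33):
        pts=[m((x+24*np.cos(t),y+24*np.sin(t),z)) for t in np.linspace(0,6.283,60)]
        cv2.polylines(im,[np.array(pts)],True,(0,255,0) if z else (0,200,200),1)
    for z in (59,):
        co=[(23,6),(23,-6),(-23,-6),(-23,6)]
        pts=[m((x+u*np.cos(yaw)-v*np.sin(yaw),y+u*np.sin(yaw)+v*np.cos(yaw),z)) for u,v in co]
        cv2.polylines(im,[np.array(pts)],True,(0,0,255),1)
    cv2.imwrite(fn,im)
P=onz(d,*c(366,326),33); draw(P[0],P[1],0.64,'pics/ov.png')
"
```

```text
[ 497.62354206 -198.56445442   33.        ]
[ 515.58728613 -183.86751618   59.        ] [ 479.08833039 -214.09123173   59.        ] [ 497.33780826 -198.97937396   59.        ] 47.388255422885265 0.6916244059393402
11.572253106415383
```

View pics/ov.png

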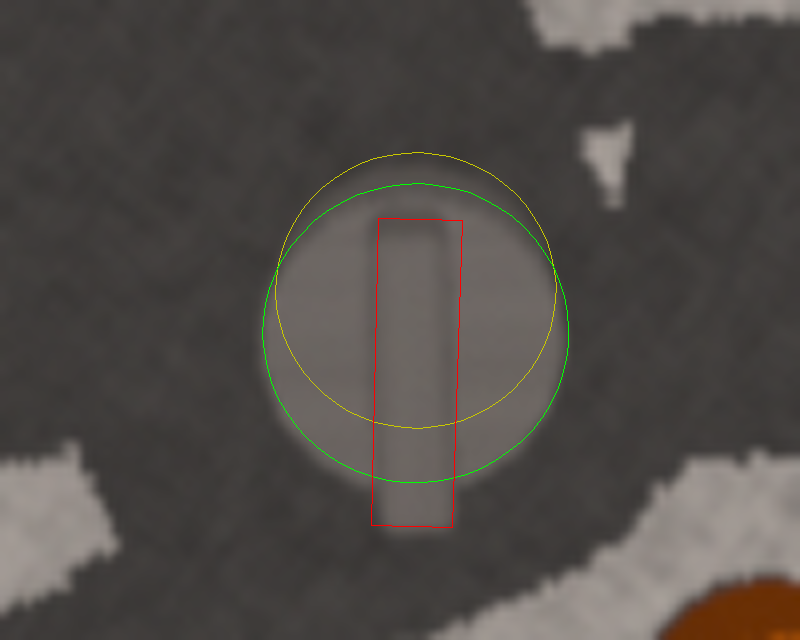

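Request:
drive_tool(
  series=[
    [[0, 0, 0.06], [0, 0, -0.0077]],
    [[0, 0, 0.11], [0, 0, -0.0077]],
    [[0, 0, 0.15], [0, 0, -0.0077]],
    [[0, 0, 0.17], [0, 0, -0.0077]],
    [[0, 0, 0.17], [0, 0, -0.0077]],
  ],
)

```text
time_s: 2.7
eef_pos: [496.9, -198.2, 70.9]
ee_rot: [0.941, 0.338, -0.001, -0.001]
force: [-0.1, 0.3, 0.7]
grip_width: 0.997
```

```bash
python3 -c "
from h import *
d=snap('wrist','pics/w2.png')
delta((497.6,-198.8,37),0.69)
"
```

```text
t 2.75 pos [ 497.6 -198.7   72.2] yawx 0.69 tilt -1.0 q6 0.39 F [ 0.5 -0.3 -0. ] T [-0.1   0.07  0.04] gw 90.7
shift [-0.0001, 0.0001, 0.047] turn [-0.0005, 0.0002, -0.0001]
```

View pics/w2.png

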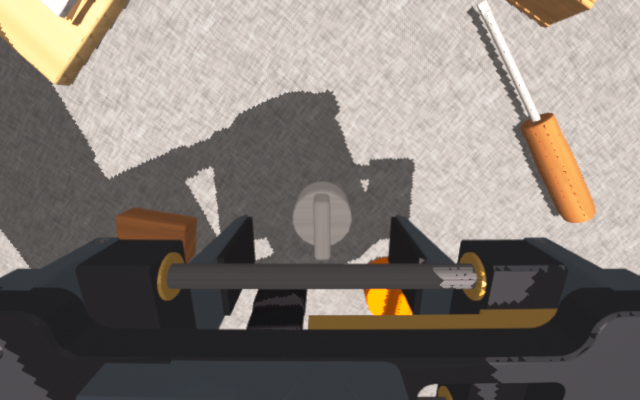

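The silver knob's cap is centred at (322,218) between the fingers, with its wing vertical in the view, so it is aligned. Descending and closing next.

Request:
drive_tool(
  series=[
    [[0, 0, 0.02], [0, 0, 0]],
    [[0, 0, 0.035], [0, 0, 0]],
    [[0, 0, 0.045], [0, 0, 0]],
    [[0, 0, 0.047], [0, 0, 0]],
    [[0, 0, 0.047], [0, 0, 0]],
  ],
)

```text
time_s: 3.25
eef_pos: [498.1, -199.7, 37.4]
ee_rot: [0.941, 0.337, -0.0, -0.0]
force: [0.5, 0.1, 0.2]
grip_width: 1.001
```

Request:
drive_tool(
  series=[
    [[0, 0, 0], [0, 0, 0]],
    [[0, 0, 0], [0, 0, 0]],
    [[0, 0, 0], [0, 0, 0]],
    [[0, 0, 0], [0, 0, 0]],
    [[0, 0, 0], [0, 0, 0]],
  ],
  gripper=1,
)

```text
time_s: 3.75
eef_pos: [498.1, -199.8, 37.3]
ee_rot: [0.941, 0.337, 0.0, 0.0]
force: [-1.0, 0.2, 0.1]
grip_width: 0.59
```

```bash
python3 -c "
from h import *
d=snap('wrist','pics/w3.png')
delta((497.6,-198.8,37),0.69)
"
```

```text
t 3.8 pos [ 498.1 -199.8   37.3] yawx 0.689 tilt -1.0 q6 0.39 F [0.3 0.2 0. ] T [-0.08  0.14 -0.06] gw 50.1
shift [0.0003, -0.0014, 0.0004] turn [0.0, -0.0, -0.0005]
```

View pics/w3.png

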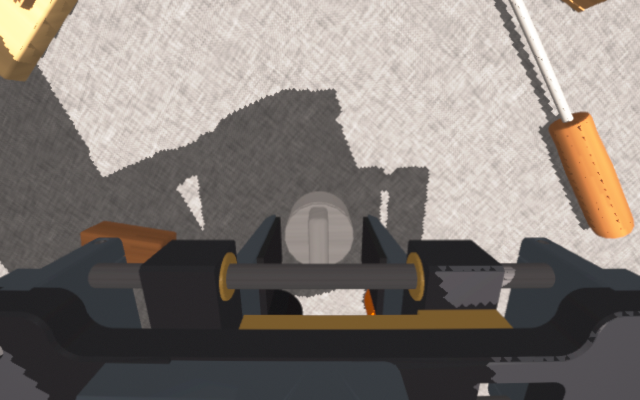

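Request:
drive_tool(
  series=[
    [[0, 0, 0], [0, 0, 0]],
    [[0, 0, 0], [0, 0, 0]],
    [[0, 0, 0], [0, 0, 0]],
    [[0, 0, 0], [0, 0, 0]],
    [[0, 0, 0], [0, 0, 0]],
  ],
)

```text
time_s: 4.3
eef_pos: [498.0, -199.7, 37.2]
ee_rot: [0.941, 0.337, -0.0, -0.0]
force: [-0.3, -0.1, -0.7]
grip_width: 0.128
```

Request:
drive_tool(
  series=[
    [[0, 0, 0], [0, 0, 0]],
    [[0, 0, 0], [0, 0, 0]],
    [[0, 0, 0], [0, 0, 0]],
    [[0, 0, 0], [0, 0, 0]],
    [[0, 0, 0], [0, 0, 0]],
  ],
)

```text
time_s: 4.8
eef_pos: [498.0, -199.7, 37.2]
ee_rot: [0.941, 0.338, -0.0, -0.0]
force: [-0.5, 0.5, -1.3]
grip_width: 0.132
```

```bash
python3 -c "
from h import *
d=snap('wrist','pics/w4.png')
delta((497.6,-198.8,180),0.69)
"
```

```text
t 4.85 pos [ 498.  -199.7   37.2] yawx 0.689 tilt -1.0 q6 0.39 F [ 0.3 -0.  -0.9] T [-0.11  0.13  0.  ] gw 11.9
shift [0.0003, -0.0014, -0.1904] turn [-0.0, 0.0, -0.0005]
```

View pics/w4.png

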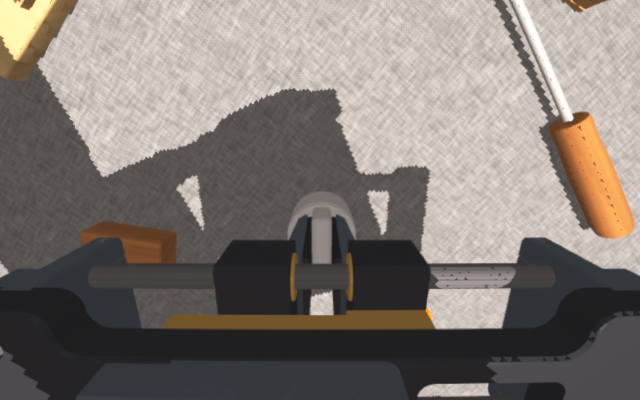

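```bash
cat > ov.py <<'E'
from h import *
def ov(fn,x,y,z0,yaw,out,box,f=8):
    d=load(fn); i=cv2.imread(fn); a,b,c,e=box
    im=cv2.resize(i[b:e,a:c],None,fx=f,fy=f,interpolation=cv2.INTER_CUBIC)
    m=lambda P:tuple(int(v) for v in (proj(d,P)-[a,b]+.5)*f)
    for z in (0,33):
        cv2.polylines(im,[np.array([m((x+24*np.cos(t),y+24*np.sin(t),z0+z)) for t in np.linspace(0,6.283,60)])],True,(0,255,0) if z else (0,200,255),1)
    co=[(23,6),(23,-6),(-23,-6),(-23,6)]
    cv2.polylines(im,[np.array([m((x+u*np.cos(yaw)-v*np.sin(yaw),y+u*np.sin(yaw)+v*np.cos(yaw),z0+59)) for u,v in co])],True,(0,0,255),1)
    cv2.imwrite(out,im)
E
python3 -c "
from ov import *
ov('pics/w4.png',498,-199.7,0,.689,'pics/ov2.png',(270,180,370,250))"
```

```text
(no output)
```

View pics/ov2.png

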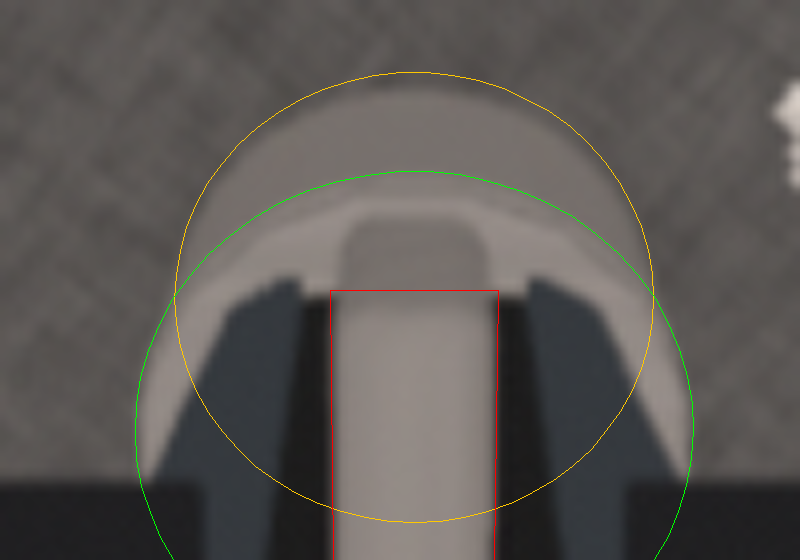

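Request:
drive_tool(
  series=[
    [[0, 0, -0.03], [0, 0, 0]],
    [[0, 0, -0.08], [0, 0, 0]],
    [[0, 0, -0.14], [0, 0, -0.03]],
    [[0, 0, -0.19], [0, 0, -0.08]],
    [[0, 0, -0.19], [0, 0, -0.12]],
  ],
)

```text
time_s: 5.35
eef_pos: [500.3, -200.9, 184.6]
ee_rot: [0.86, 0.511, 0.002, 0.003]
force: [0.6, 0.8, -2.1]
grip_width: 0.13
```

```bash
python3 -c "
from h import *
delta((640,108,180),3.04)
"
```

```text
t 5.35 pos [ 500.3 -200.9  184.6] yawx 1.072 tilt -0.99997 q6 0.007 F [ 0.6  0.8 -2.1] T [-0.07  0.07  0.02] gw 11.8
shift [0.4508, -0.0337, 0.0059] turn [0.0017, 0.0025, -0.6266]
```

Request:
drive_tool(
  series=[
    [[0.06, -0.004, 0], [0, 0, -0.04]],
    [[0.12, -0.008, 0], [0, 0, -0.08]],
    [[0.18, -0.012, 0], [0, 0, -0.12]],
    [[0.24, -0.016, 0], [0, 0, -0.16]],
    [[0.3, -0.02, 0], [0, 0, -0.2]],
  ],
)

```text
time_s: 5.85
eef_pos: [594.3, 6.1, 179.7]
ee_rot: [0.66, 0.751, -0.0, 0.0]
force: [0.4, -1.3, -0.5]
grip_width: 0.131
```

```bash
python3 -c "
from h import *
delta((640,108,180),3.04)
"
```

```text
t 5.85 pos [594.3   6.1 179.7] yawx 1.699 tilt -1.0 q6 -0.218 F [ 0.4 -1.3 -0.5] T [-0.14  0.03  0.04] gw 11.9
shift [0.1269, 0.0778, -0.0004] turn [-0.0, 0.0, -0.4269]
```

Request:
drive_tool(
  series=[
    [[0.05, 0.03, 0], [0, 0, -0.05]],
    [[0.1, 0.06, 0], [0, 0, -0.1]],
    [[0.127, 0.0778, 0], [0, 0, -0.15]],
    [[0.127, 0.0778, 0], [0, 0, -0.2]],
    [[0.127, 0.0778, 0], [0, 0, -0.25]],
  ],
)

```text
time_s: 6.35
eef_pos: [640.1, 107.1, 179.3]
ee_rot: [0.338, 0.941, -0.0, -0.0]
force: [0.0, -0.6, -1.4]
grip_width: 0.13
```

```bash
python3 -c "
from h import *
delta((640,108,180),3.04)
"
```

```text
t 6.35 pos [640.1 107.1 179.3] yawx 2.451 tilt -1.0 q6 -0.807 F [ 0.  -0.6 -1.4] T [-0.06  0.04 -0.  ] gw 11.8
shift [0.0008, 0.0009, -0.001] turn [-0.0001, -0.0002, -0.1873]
```

Request:
drive_tool(
  series=[
    [[0, 0, 0], [0, 0, -0.045]],
    [[0, 0, 0], [0, 0, -0.09]],
    [[0, 0, 0], [0, 0, -0.14]],
    [[0, 0, 0], [0, 0, -0.187]],
    [[0, 0, 0], [0, 0, -0.187]],
  ],
)

```text
time_s: 6.85
eef_pos: [639.9, 106.1, 179.6]
ee_rot: [0.054, 0.999, -0.0, -0.0]
force: [1.7, -0.0, -0.9]
grip_width: 0.13
```

```bash
python3 -c "
from h import *
delta((640,108,180),3.04)
d=snap('wrist','pics/w5.png')
i=cv2.imread('pics/w5.png')
"
```

```text
t 6.85 pos [639.9 106.1 179.6] yawx 3.034 tilt -1.0 q6 -1.391 F [ 1.7 -0.  -0.9] T [ 0.04 -0.08  0.03] gw 11.8
shift [0.0002, 0.0026, -0.0006] turn [-0.0, -0.0001, -0.0018]
```

View pics/w5.png

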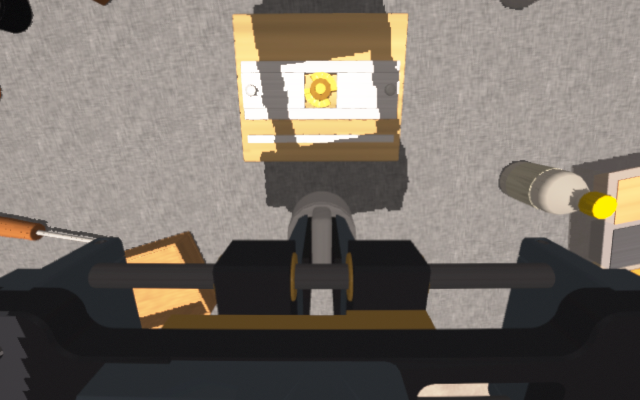

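```bash
python3 -c "
from h import *
i=cv2.imread('pics/w5.png')
cv2.imwrite('pics/w5c.png',cv2.resize(i[50:130,235:410],None,fx=4.5,fy=4.5,interpolation=cv2.INTER_CUBIC))
"
```

```text
(no output)
```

View pics/w5c.png

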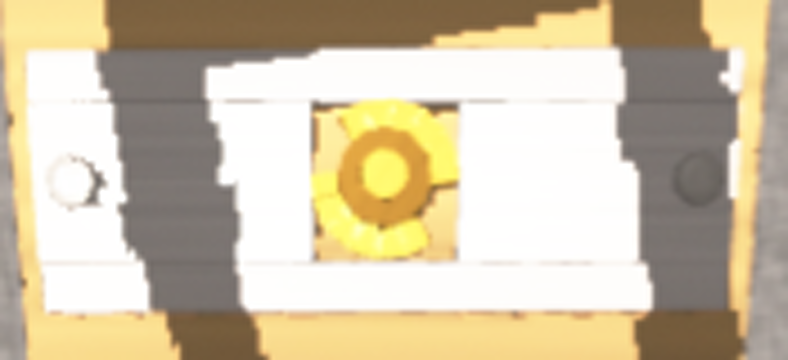

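```bash
python3 -c "
from h import *
d=load('pics/w5.png'); c=lambda x,y:(235+x/4.5-.4,50+y/4.5-.4)
p=onz(d,*c(698,180),41);q=onz(d,*c(74,181),41);print('pins',p,q,(p+q)/2,np.linalg.norm(p-q),np.arctan2(*(p-q)[[1,0]]))
print('tip',onz(d,*c(383.5,173),53.5)); print('ring',onz(d,*c(384,175),49)); print('thread',onz(d,*c(386,178),40))
for a,b in (((312,178),(459,178)),((386,98),(386,257)),((338,175),(431,175))):
  print(np.linalg.norm(onz(d,*c(*a),40)-onz(d,*c(*b),40)))
# bar corners edges z=31
p=onz(d,*c(26,50),31);q=onz(d,*c(738,49),31);r=onz(d,*c(46,310),31);s=onz(d,*c(728,310),31);print(p,q,r,s,(p+q+r+s)/4,np.arctan2(*(q-p)[[1,0]]),np.arctan2(*(s-r)[[1,0]]))
import sys; sys.path.insert(0,'.')
from ov import ov
ov('pics/w5.png',639.9,106.1,142.4,3.034,'pics/ov3.png',(270,180,370,250))
"
```

```text
pins [540.0517601 188.463864   41.       ] [524.81651192  43.16290003  41.        ] [532.43413601 115.81338201  41.        ] 146.09751168147696 1.466325026109546
tip [532.0599339  115.33635451  53.5       ]
ring [532.0664801  115.42799558  49.        ]
thread [531.92525159 115.87422719  40.        ]
34.475251928424
35.07122765617691
21.79706400806228
[493.7127863   34.60379359  31.        ] [511.25723264 201.478535    31.        ] [552.62022161  28.75411391  31.        ] [570.52423956 197.08158061  31.        ] [532.02862003 115.47950578  31.        ] 1.466045725909792 1.4648305279792526
```

View pics/ov3.png

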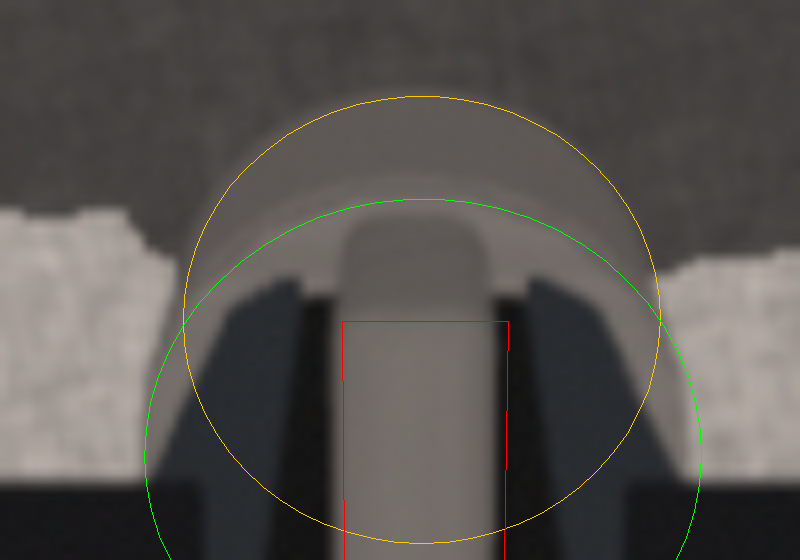

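```bash
python3 -c "
from h import *
C=np.load('cam.npy');rc=C[:3];pc=C[3]
o=manip.get_obs();R=Ro.from_quat(o['ee_rot']).as_matrix()
d=load('pics/w5.png')
print('now',o['eef_pos'].round(2),yaw(o)); print('cam in tool',(R.T@(np.array(d['xyz'])-o['eef_pos'])).round(2),pc.round(2)); print((Ro.from_matrix(rc).inv()*Ro.from_matrix(R.T@R_(d))).as_rotvec())
for z,uv in ((53.5,(319.8,88.0)),):
  S=onz(d,*uv,z); print(S,'stud in tool',R.T@(S-o['eef_pos']))
  v=R_(d).T@(S-np.array(d['xyz'])); print('cam frame',v)
"
```

```text
now [639.98 106.07 179.6 ] 3.028764180742769
cam in tool [  79.89   -1.34 -170.85] [  79.57   -1.2  -170.84]
[ 2.61211310e-05  1.61921935e-03 -5.47545935e-03]
[532.01569655 115.31858135  53.5       ] stud in tool [108.29450849  -2.95464447 126.12641111]
cam frame [  -1.45451607 -109.93645635  277.34068554]
```

```bash
python3 -c "
from h import *
for fn,p,y in (('w4',(498,-199.7,37.2),.689),('w2',(497.6,-198.7,72.2),.69),('w3',(498.1,-199.8,37.3),.689),('w1',(497.8,-198.4,200.1),.666),('w5',(640,106.1,179.6),3.0288)):
  d=load(f'pics/{fn}.png');R=tgt_rot(y).as_matrix();print(fn,(R.T@(np.array(d['xyz'])-np.array(p))).round(2),(R.T@R_(d))[:,2].round(4))
"
```

```text
w4 [ 7.736e+01 -8.000e-02 -1.709e+02] [-2.779e-01  2.000e-04  9.606e-01]
w2 [  77.34   -0.45 -169.49] [-0.2792 -0.0029  0.9602]
w3 [  77.35   -0.18 -170.9 ] [-2.778e-01  4.000e-04  9.606e-01]
w1 [ 7.7260e+01 -1.6000e-01 -1.7078e+02] [-2.780e-01 -4.000e-04  9.606e-01]
w5 [  79.87   -1.36 -170.87] [-0.2781  0.002   0.9606]
```

```bash
python3 -c "
from h import *
A=[];B=[]
for y,v in ((2.730,(79.57,-1.2)),(.689,(77.35,-.12)),(.666,(77.26,-.16)),(3.0288,(79.87,-1.36))):
  R=tgt_rot(y).as_matrix()[:2,:2].T
  for k in (0,1): A.append([k==0,k==1,*R[k]]);B.append(v[k])
A=np.array(A,float);s=np.linalg.lstsq(A,np.array(B),rcond=None);print(s[0],A@s[0]-B)
"
```

```text
[78.81319395 -0.10960599 -1.17727358 -0.91557267] [-0.04414537 -0.21970567 -0.02761215 -0.03136183  0.06182185  0.04293473
  0.00993568  0.20813277]
```

```bash
python3 -c "
from ov import *
e=np.array([-1.18,-.92])
x=np.array([np.cos(.689),np.sin(.689)])
for k,dx in enumerate((0,1.5)):
  p=np.array([498,-199.7])+e+dx*x; ov('pics/w4.png',*p,0,.689,f'pics/o{k}.png',(275,180,370,240),4); ov('pics/w1.png',*p,0,.689,f'pics/oo{k}.png',(275,150,370,210),4)
  y=np.array([-np.sin(.689),np.cos(.689)])
a=np.hstack([cv2.imread('pics/o0.png'),cv2.imread('pics/o1.png')]);b=np.hstack([cv2.imread('pics/oo0.png'),cv2.imread('pics/oo1.png')])
cv2.imwrite('pics/oc.png',np.vstack([a,b]))
"
```

```text
(no output)
```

View pics/oc.png

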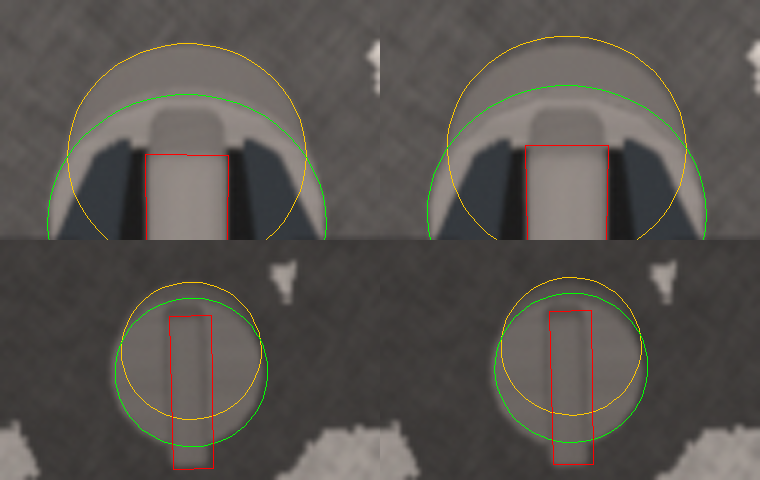

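```bash
python3 -c "
from h import *
delta((533.5,116.5,105),3.037)
"
```

```text
t 6.9 pos [640.  106.1 179.6] yawx 3.029 tilt -1.0 q6 -1.386 F [ 0.1 -0.2 -1.7] T [-0.03 -0.02 -0.02] gw 11.9
shift [0.1426, -0.0022, 0.0995] turn [-0.0, -0.0001, -0.0026]
```

Request:
drive_tool(
  series=[
    [[0.05, -0.001, 0.02], [0, 0, -0.0026]],
    [[0.1, -0.0022, 0.04], [0, 0, -0.0026]],
    [[0.1426, -0.0022, 0.06], [0, 0, -0.0026]],
    [[0.1426, -0.0022, 0.085], [0, 0, -0.0026]],
    [[0.1426, -0.0022, 0.0995], [0, 0, -0.0026]],
  ],
)

```text
time_s: 7.4
eef_pos: [532.7, 116.3, 104.3]
ee_rot: [0.053, 0.999, -0.0, -0.0]
force: [-0.4, 0.1, -1.3]
grip_width: 0.129
```

Request:
drive_tool(
  series=[
    [[0, 0, 0], [0, 0, 0]],
    [[0, 0, 0], [0, 0, 0]],
    [[0, 0, 0], [0, 0, 0]],
    [[0, 0, 0], [0, 0, 0]],
    [[0, 0, 0], [0, 0, 0]],
  ],
)

```text
time_s: 7.9
eef_pos: [534.0, 116.2, 105.5]
ee_rot: [0.051, 0.999, 0.0, 0.0]
force: [-0.5, -0.7, -0.6]
grip_width: 0.133
```

```bash
python3 -c "
from h import *
delta((533.5,116.5,92),3.037)
snap('side','pics/s1.png'); snap('wrist','pics/w6.png')
i=cv2.imread('pics/s1.png');cv2.imwrite('pics/s1c.png',cv2.resize(i[140:220,260:360],None,fx=8,fy=8,interpolation=cv2.INTER_CUBIC))
"
```

```text
t 7.9 pos [534.  116.2 105.5] yawx 3.039 tilt -1.0 q6 -1.363 F [-0.5 -0.7 -0.6] T [0.06 0.01 0.01] gw 12.1
shift [0.0007, 0.0003, 0.018] turn [0.0, 0.0002, 0.0007]
```

View pics/s1c.png

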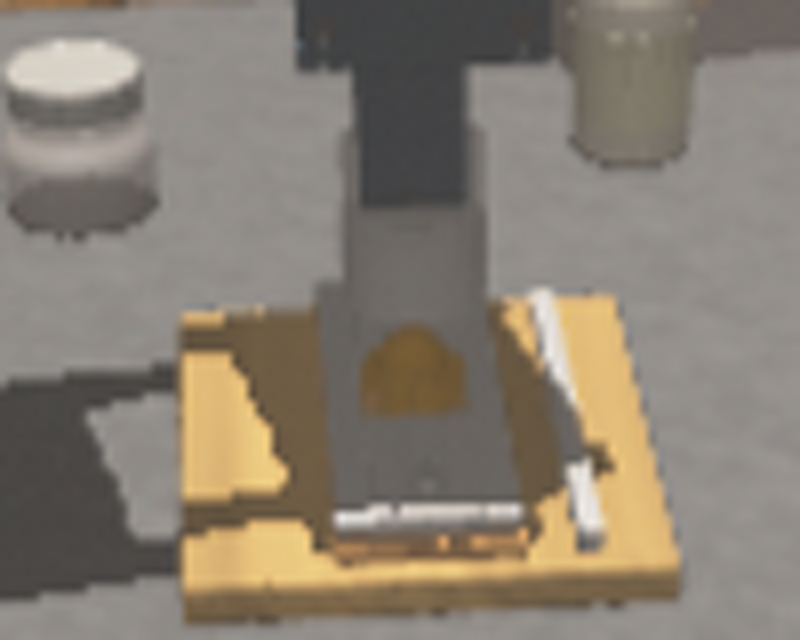

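View pics/w6.png

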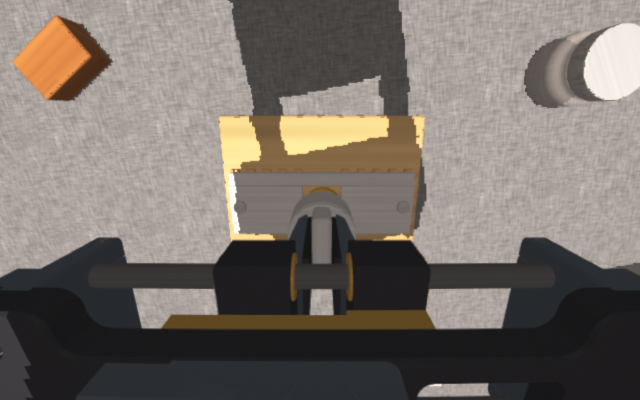

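```bash
python3 -c "
from h import *
d=load('pics/s1.png')
for x in (532.2,533.2,534.2):
  print([((proj(d,(x,116.5,z))-[260,140]+.5)*8).round(0).tolist() for z in (90,53.5,40)])
"
```

```text
[[406.0, 230.0], [407.0, 328.0], [408.0, 363.0]]
[[409.0, 230.0], [410.0, 328.0], [411.0, 363.0]]
[[411.0, 230.0], [413.0, 328.0], [414.0, 363.0]]
```

```bash
python3 -c "
from h import *
i=cv2.imread('pics/s1.png').astype(int)
for r in (167,168,170,172,): print(r,[int(v) for v in i[r,298:326].sum(1)//3])
for r in (182,184,186,188,190): print(r,[int(v) for v in (i[r,298:326,2]-i[r,298:326,0])])
"
```

```text
167 [142, 143, 143, 141, 124, 97, 99, 99, 99, 99, 99, 99, 98, 99, 98, 97, 98, 99, 99, 97, 100, 97, 103, 144, 144, 143, 141, 141]
168 [141, 141, 140, 137, 122, 98, 100, 101, 102, 102, 101, 98, 98, 98, 97, 96, 101, 103, 103, 100, 100, 96, 103, 144, 143, 144, 143, 143]
170 [144, 143, 143, 141, 126, 96, 100, 101, 103, 104, 104, 105, 104, 103, 103, 104, 105, 104, 103, 101, 100, 97, 104, 142, 143, 141, 141, 143]
172 [144, 143, 143, 142, 127, 97, 100, 101, 103, 105, 106, 107, 107, 107, 107, 106, 106, 105, 104, 102, 100, 97, 103, 142, 140, 140, 141, 142]
182 [45, 40, 8, 9, 9, 9, 7, 9, 9, 12, 41, 53, 62, 62, 61, 54, 40, 19, 9, 8, 9, 8, 10, 22, 39, 38, 57, 105]
184 [43, 40, 17, 8, 8, 9, 8, 20, 47, 51, 57, 61, 64, 65, 63, 61, 57, 51, 43, 30, 9, 9, 9, 11, 38, 38, 37, 46]
186 [44, 41, 26, 9, 9, 7, 12, 45, 55, 54, 55, 60, 61, 58, 57, 59, 55, 54, 54, 46, 18, 7, 8, 10, 27, 39, 38, 38]
188 [43, 41, 24, 8, 8, 8, 13, 48, 53, 55, 57, 59, 59, 56, 60, 59, 57, 56, 54, 46, 16, 8, 8, 10, 20, 37, 38, 39]
190 [43, 42, 32, 8, 9, 8, 13, 40, 49, 50, 55, 61, 60, 56, 60, 61, 59, 53, 48, 40, 23, 9, 8, 9, 12, 33, 38, 39]
```

Request:
drive_tool(
  series=[
    [[0.0016, 0.0004, 0.005], [0, 0, 0]],
    [[0.0016, 0.0004, 0.01], [0, 0, 0]],
    [[0.0016, 0.0004, 0.014], [0, 0, 0]],
    [[0.0016, 0.0004, 0.018], [0, 0, 0]],
    [[0.0016, 0.0004, 0.018], [0, 0, 0]],
  ],
)

```text
time_s: 8.5
eef_pos: [532.2, 116.6, 91.1]
ee_rot: [0.051, 0.999, -0.0, -0.0]
force: [-0.6, 0.6, -0.4]
grip_width: 0.125
```

Request:
drive_tool(
  series=[
    [[0, 0, 0.003], [0, 0, 0]],
    [[0, 0, 0.006], [0, 0, 0]],
    [[0, 0, 0.009], [0, 0, 0]],
    [[0, 0, 0.012], [0, 0, 0]],
    [[0, 0, 0.012], [0, 0, 0]],
  ],
)

```text
time_s: 9.0
eef_pos: [532.3, 116.6, 82.3]
ee_rot: [0.051, 0.999, -0.0, -0.0]
force: [-0.3, -0.6, -0.7]
grip_width: 0.133
```

```bash
python3 -c "
from h import *
delta((532.8,116.5,77),3.037)
snap('side','pics/s2.png')
i=cv2.imread('pics/s2.png');cv2.imwrite('pics/s2c.png',cv2.resize(i[140:220,260:360],None,fx=8,fy=8,interpolation=cv2.INTER_CUBIC))
"
```

```text
t 9.0 pos [532.3 116.6  82.3] yawx 3.039 tilt -1.0 q6 -1.363 F [-0.3 -0.6 -0.7] T [ 0.07  0.01 -0.02] gw 12.1
shift [-0.0007, -0.0, 0.007] turn [-0.0, -0.0001, 0.0008]
```

View pics/s2c.png

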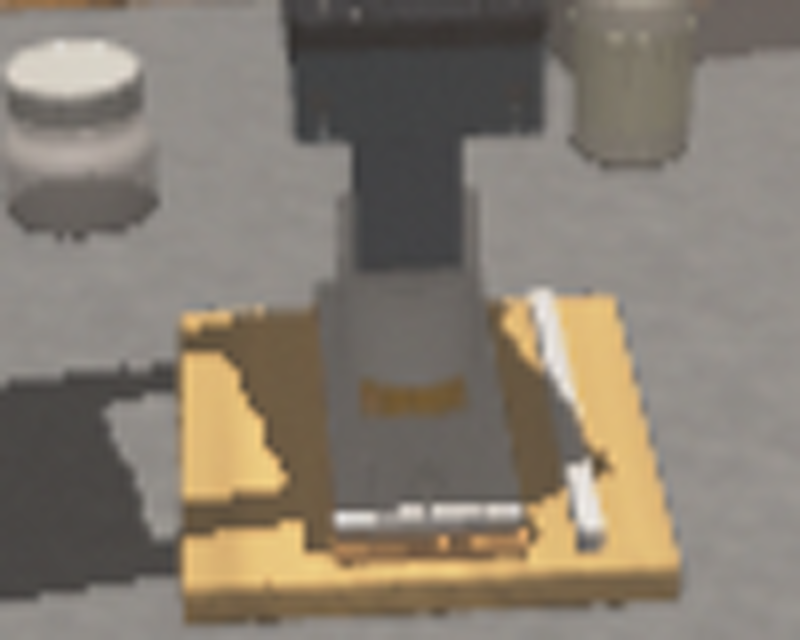

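The side view shows the knob's cap over the stud tip at crop (412,330), centred above the thread at (414,395), with no contact force. Next I lower it onto the thread top.

Request:
drive_tool(
  series=[
    [[0, 0, 0.002], [0, 0, 0]],
    [[0, 0, 0.004], [0, 0, 0]],
    [[0, 0, 0.006], [0, 0, 0]],
    [[0, 0, 0.007], [0, 0, 0]],
    [[0, 0, 0.0075], [0, 0, 0]],
  ],
)

```text
time_s: 9.55
eef_pos: [532.4, 116.6, 77.1]
ee_rot: [0.051, 0.999, 0.0, 0.0]
force: [-1.0, 0.3, 7.9]
grip_width: 0.13
```

```bash
python3 -c "
from h import *
delta((532.3,116.5,77),3.037)
"
```

```text
t 9.55 pos [532.4 116.6  77.1] yawx 3.039 tilt -1.0 q6 -1.363 F [-1.   0.3  7.9] T [ 0.01  0.37 -0.03] gw 11.8
shift [0.0002, -0.0002, 0.0001] turn [0.0, 0.0, 0.0008]
```

Request:
drive_tool(
  series=[
    [[0, 0, 0], [0, 0, -0.01]],
    [[0, 0, 0], [0, 0, -0.02]],
    [[0, 0, 0], [0, 0, -0.03]],
    [[0, 0, 0], [0, 0, -0.04]],
    [[0, 0, 0], [0, 0, -0.04]],
  ],
)

```text
time_s: 10.05
eef_pos: [532.6, 116.6, 77.1]
ee_rot: [-0.012, 1.0, 0.0, 0.0]
force: [0.2, -0.2, 2.1]
grip_width: 0.13
```

```bash
python3 -c "
from h import *
delta((532.3,116.5,77),3.037)
"
```

```text
t 10.05 pos [532.6 116.6  77.1] yawx -3.117 tilt -1.0 q6 -1.489 F [ 0.2 -0.2  2.1] T [-0.02 -0.02  0.  ] gw 11.8
shift [0.0005, -0.0002, 0.0002] turn [0.0, 0.0002, 0.041]
```

Request:
drive_tool(
  series=[
    [[0, 0, 0.0003], [0, 0, -0.01]],
    [[0, 0, 0.0003], [0, 0, -0.02]],
    [[0, 0, 0.0003], [0, 0, -0.03]],
    [[0, 0, 0.0003], [0, 0, -0.04]],
    [[0, 0, 0.0003], [0, 0, -0.04]],
  ],
)

```text
time_s: 10.55
eef_pos: [532.8, 116.7, 77.1]
ee_rot: [-0.075, 0.997, 0.0, 0.0]
force: [-0.6, 0.0, 5.3]
grip_width: 0.131
```

```bash
python3 -c "
from h import *
delta((532.3,116.5,77),3.037)
"
```

```text
t 10.55 pos [532.8 116.7  77.1] yawx -2.992 tilt -1.0 q6 -1.614 F [-0.6  0.   5.3] T [ 0.05  0.04 -0.  ] gw 11.9
shift [0.0007, -0.0001, 0.0001] turn [0.0, 0.0003, 0.0808]
```

Request:
drive_tool(
  series=[
    [[0, 0, 0], [0, 0, -0.01]],
    [[0, 0, 0], [0, 0, -0.02]],
    [[0, 0, 0], [0, 0, -0.03]],
    [[0, 0, 0], [0, 0, -0.04]],
    [[0, 0, 0], [0, 0, -0.04]],
  ],
)

```text
time_s: 11.05
eef_pos: [532.8, 116.7, 77.1]
ee_rot: [-0.137, 0.991, -0.0, 0.0]
force: [-0.5, 0.6, 5.8]
grip_width: 0.129
```

```bash
python3 -c "
from h import *
delta((532.3,116.5,77),3.037)
"
```

```text
t 11.05 pos [532.8 116.7  77.1] yawx -2.867 tilt -1.0 q6 -1.74 F [-0.5  0.6  5.8] T [ 0.1   0.12 -0.03] gw 11.7
shift [0.0007, -0.0, 0.0001] turn [0.0, 0.0003, 0.1208]
```

Request:
drive_tool(
  series=[
    [[0, 0, 0], [0, 0, -0.01]],
    [[0, 0, 0], [0, 0, -0.02]],
    [[0, 0, 0], [0, 0, -0.03]],
    [[0, 0, 0], [0, 0, -0.04]],
    [[0, 0, 0], [0, 0, -0.04]],
  ],
)

```text
time_s: 11.55
eef_pos: [532.8, 116.7, 77.0]
ee_rot: [-0.199, 0.98, -0.0, 0.0]
force: [0.1, 0.4, 4.6]
grip_width: 0.128
```

```bash
python3 -c "
from h import *
delta((532.3,116.5,77),3.037)
"
```

```text
t 11.55 pos [532.8 116.7  77. ] yawx -2.741 tilt -1.0 q6 -1.865 F [0.1 0.4 4.6] T [ 0.06  0.02 -0.  ] gw 11.7
shift [0.0007, 0.0, 0.0001] turn [-0.0, 0.0002, 0.1608]
```

Request:
drive_tool(
  series=[
    [[0, 0, 0], [0, 0, -0.01]],
    [[0, 0, 0], [0, 0, -0.02]],
    [[0, 0, 0], [0, 0, -0.03]],
    [[0, 0, 0], [0, 0, -0.04]],
    [[0, 0, 0], [0, 0, -0.04]],
  ],
)

```text
time_s: 12.05
eef_pos: [532.8, 116.7, 77.0]
ee_rot: [-0.26, 0.966, -0.0, 0.0]
force: [0.6, 0.0, 5.0]
grip_width: 0.129
```

```bash
python3 -c "
from h import *
delta((532.3,116.5,77),3.037)
"
```

```text
t 12.05 pos [532.8 116.7  77. ] yawx -2.616 tilt -1.0 q6 -1.991 F [0.6 0.  5. ] T [ 0.11 -0.03 -0.01] gw 11.8
shift [0.0007, 0.0001, 0.0] turn [-0.0, 0.0003, 0.2007]
```

0.63 rad back and still on the thread's top at about 5 N. I'll carry on.

Request:
drive_tool(
  series=[
    [[0, 0, 0], [0, 0, -0.01]],
    [[0, 0, 0], [0, 0, -0.02]],
    [[0, 0, 0], [0, 0, -0.03]],
    [[0, 0, 0], [0, 0, -0.04]],
    [[0, 0, 0], [0, 0, -0.04]],
  ],
)

```text
time_s: 12.55
eef_pos: [532.6, 116.7, 76.9]
ee_rot: [-0.32, 0.947, -0.0, 0.0]
force: [0.3, 0.2, 3.7]
grip_width: 0.131
```

```bash
python3 -c "
from h import *
delta((532.3,116.5,77),3.037)
"
```

```text
t 12.55 pos [532.6 116.7  76.9] yawx -2.491 tilt -1.0 q6 -2.116 F [0.3 0.2 3.7] T [0.15 0.08 0.02] gw 11.9
shift [0.0004, 0.0, -0.0002] turn [-0.0, 0.0001, 0.2405]
```

Request:
drive_tool(
  series=[
    [[0, 0, 0], [0, 0, -0.01]],
    [[0, 0, 0], [0, 0, -0.02]],
    [[0, 0, 0], [0, 0, -0.03]],
    [[0, 0, 0], [0, 0, -0.04]],
    [[0, 0, 0], [0, 0, -0.04]],
  ],
)

```text
time_s: 13.05
eef_pos: [532.3, 116.6, 76.6]
ee_rot: [-0.378, 0.926, 0.0, -0.0]
force: [-0.6, -0.2, -0.4]
grip_width: 0.131
```

```bash
python3 -c "
from h import *
delta((532.3,116.5,77),3.037)
"
```

```text
t 13.05 pos [532.3 116.6  76.6] yawx -2.365 tilt -1.0 q6 -2.241 F [-0.6 -0.2 -0.4] T [ 0.11  0.1  -0.03] gw 11.9
shift [0.0001, -0.0001, -0.0005] turn [0.0, -0.0001, 0.2804]
```

Request:
drive_tool(
  series=[
    [[0, 0, 0.0003], [0, 0, 0]],
    [[0, 0, 0.0006], [0, 0, 0]],
    [[0, 0, 0.0009], [0, 0, 0]],
    [[0, 0, 0.0012], [0, 0, 0]],
    [[0, 0, 0.0012], [0, 0, 0]],
  ],
)

```text
time_s: 13.55
eef_pos: [532.5, 116.6, 75.8]
ee_rot: [-0.379, 0.925, -0.0, -0.0]
force: [0.2, -2.0, -0.5]
grip_width: 0.129
```

```bash
python3 -c "
from h import *
delta((532.3,116.5,77),3.037)
"
```

```text
t 13.55 pos [532.5 116.6  75.8] yawx -2.364 tilt -1.0 q6 -2.242 F [ 0.2 -2.  -0.5] T [-0.16 -0.06 -0.01] gw 11.7
shift [0.0002, 0.0001, -0.0016] turn [-0.0, -0.0, 0.2807]
```

Request:
drive_tool(
  series=[
    [[0, 0, 0.0007], [0, 0, 0]],
    [[0, 0, 0.0014], [0, 0, 0]],
    [[0, 0, 0.0021], [0, 0, 0]],
    [[0, 0, 0.0028], [0, 0, 0]],
    [[0, 0, 0.0028], [0, 0, 0]],
  ],
)

```text
time_s: 14.05
eef_pos: [532.6, 116.6, 73.7]
ee_rot: [-0.379, 0.925, -0.0, 0.0]
force: [1.0, -2.3, -0.1]
grip_width: 0.131
```

```bash
python3 -c "
from h import *
delta((532.3,116.5,77),3.037)
"
```

```text
t 14.05 pos [532.6 116.6  73.7] yawx -2.364 tilt -1.0 q6 -2.242 F [ 1.  -2.3 -0.1] T [-0.59 -0.24  0.05] gw 11.9
shift [0.0003, 0.0002, -0.0044] turn [-0.0001, 0.0001, 0.2808]
```

Request:
drive_tool(
  series=[
    [[0.0003, -0.0003, 0.0014], [0, 0, 0]],
    [[0.0003, -0.0003, 0.0028], [0, 0, 0]],
    [[0.0003, -0.0003, 0.0042], [0, 0, 0]],
    [[0.0003, -0.0003, 0.0056], [0, 0, 0]],
    [[0.0003, -0.0003, 0.0064], [0, 0, 0]],
  ],
)

```text
time_s: 14.55
eef_pos: [532.1, 116.4, 68.7]
ee_rot: [-0.379, 0.925, 0.0, -0.0]
force: [0.6, -0.2, 0.0]
grip_width: 0.129
```

```bash
python3 -c "
from h import *
delta((532.3,116.5,77),3.037)
"
```

```text
t 14.55 pos [532.1 116.4  68.7] yawx -2.364 tilt -1.0 q6 -2.243 F [ 0.6 -0.2  0. ] T [ 0.05  0.02 -0.02] gw 11.7
shift [-0.0002, -0.0001, -0.0111] turn [0.0001, -0.0002, 0.2808]
```

Request:
drive_tool(
  series=[
    [[0, 0, 0.0005], [0, 0, 0]],
    [[0, 0, 0.0007], [0, 0, 0.015]],
    [[0, 0, 0.0007], [0, 0, 0.03]],
    [[0, 0, 0.0007], [0, 0, 0.045]],
    [[0, 0, 0.0007], [0, 0, 0.06]],
  ],
)

```text
time_s: 15.05
eef_pos: [532.3, 116.4, 68.4]
ee_rot: [-0.289, 0.957, 0.0, -0.0]
force: [-0.7, 0.2, -1.4]
grip_width: 0.13
```

```bash
python3 -c "
from h import *
delta((532.3,116.5,77),3.037)
"
```

```text
t 15.05 pos [532.3 116.4  68.4] yawx -2.555 tilt -1.0 q6 -2.052 F [-0.7  0.2 -1.4] T [ 0.09  0.03 -0.01] gw 11.8
shift [-0.0001, 0.0002, -0.0115] turn [0.0, -0.0, 0.2202]
```

Request:
drive_tool(
  series=[
    [[0, 0, 0.0001], [0, 0, 0.01]],
    [[0, 0, 0.0003], [0, 0, 0.02]],
    [[0, 0, 0.0005], [0, 0, 0.03]],
    [[0, 0, 0.0006], [0, 0, 0.04]],
    [[0, 0, 0.0006], [0, 0, 0.04]],
  ],
)

```text
time_s: 15.55
eef_pos: [532.5, 116.4, 68.1]
ee_rot: [-0.229, 0.973, 0.0, 0.0]
force: [-0.5, 1.1, 0.7]
grip_width: 0.132
```

```bash
python3 -c "
from h import *
delta((532.3,116.5,77),3.037)
"
```

```text
t 15.55 pos [532.5 116.4  68.1] yawx -2.679 tilt -1.0 q6 -1.928 F [-0.5  1.1  0.7] T [0.09 0.09 0.03] gw 12.0
shift [0.0001, 0.0002, -0.0119] turn [0.0, 0.0001, 0.1806]
```

Request:
drive_tool(
  series=[
    [[0, 0, 0.0002], [0, 0, 0.01]],
    [[0, 0, 0.0003], [0, 0, 0.02]],
    [[0, 0, 0.0005], [0, 0, 0.03]],
    [[0, 0, 0.0006], [0, 0, 0.04]],
    [[0, 0, 0.0006], [0, 0, 0.04]],
  ],
)

```text
time_s: 16.05
eef_pos: [532.5, 116.3, 67.6]
ee_rot: [-0.168, 0.986, -0.0, 0.0]
force: [-1.0, 0.4, 2.0]
grip_width: 0.137
```

```bash
python3 -c "
from h import *
delta((532.3,116.5,77),3.037)
"
```

```text
t 16.05 pos [532.5 116.3  67.6] yawx -2.804 tilt -1.0 q6 -1.803 F [-1.   0.4  2. ] T [ 0.11  0.02 -0.04] gw 12.5
shift [0.0001, 0.0003, -0.0126] turn [0.0, 0.0, 0.1409]
```

Request:
drive_tool(
  series=[
    [[0, 0, 0.0002], [0, 0, 0.01]],
    [[0, 0, 0.0003], [0, 0, 0.02]],
    [[0, 0, 0.0005], [0, 0, 0.03]],
    [[0, 0, 0.0006], [0, 0, 0.04]],
    [[0, 0, 0.0006], [0, 0, 0.04]],
  ],
)

```text
time_s: 16.55
eef_pos: [532.5, 116.3, 67.1]
ee_rot: [-0.106, 0.994, -0.0, 0.0]
force: [1.6, 0.3, 1.2]
grip_width: 0.129
```

```bash
python3 -c "
from h import *
delta((532.3,116.5,77),3.037)
"
```

```text
t 16.55 pos [532.5 116.3  67.1] yawx -2.929 tilt -1.0 q6 -1.678 F [1.6 0.3 1.2] T [-0.09 -0.01 -0.  ] gw 11.7
shift [0.0002, 0.0003, -0.0132] turn [0.0, 0.0001, 0.101]
```

Request:
drive_tool(
  series=[
    [[0, 0, 0.0002], [0, 0, 0.01]],
    [[0, 0, 0.0003], [0, 0, 0.02]],
    [[0, 0, 0.0005], [0, 0, 0.03]],
    [[0, 0, 0.0006], [0, 0, 0.04]],
    [[0, 0, 0.0006], [0, 0, 0.04]],
  ],
)

```text
time_s: 17.05
eef_pos: [532.4, 116.3, 66.6]
ee_rot: [-0.044, 0.999, -0.0, -0.0]
force: [0.5, 0.5, 0.7]
grip_width: 0.132
```

```bash
python3 -c "
from h import *
delta((532.3,116.5,77),3.037)
"
```

```text
t 17.05 pos [532.4 116.3  66.6] yawx -3.054 tilt -1.0 q6 -1.553 F [0.5 0.5 0.7] T [ 0.07 -0.07 -0.02] gw 12.0
shift [0.0001, 0.0003, -0.0139] turn [-0.0, -0.0, 0.0612]
```

Request:
drive_tool(
  series=[
    [[0, 0, 0.0002], [0, 0, 0.01]],
    [[0, 0, 0.0004], [0, 0, 0.02]],
    [[0, 0, 0.0006], [0, 0, 0.03]],
    [[0, 0, 0.0008], [0, 0, 0.04]],
    [[0, 0, 0.0008], [0, 0, 0.04]],
  ],
)

```text
time_s: 17.55
eef_pos: [532.4, 116.4, 66.0]
ee_rot: [0.019, 1.0, 0.0, -0.0]
force: [-0.2, 0.3, 0.4]
grip_width: 0.131
```

```bash
python3 -c "
from h import *
delta((532.3,116.5,77),3.037)
"
```

```text
t 17.55 pos [532.4 116.4  66. ] yawx 3.104 tilt -1.0 q6 -1.427 F [-0.2  0.3  0.4] T [ 0.06 -0.05 -0.01] gw 11.9
shift [0.0001, 0.0002, -0.0147] turn [0.0, -0.0, 0.0212]
```

Request:
drive_tool(
  series=[
    [[0, 0, 0.0002], [0, 0, 0.01]],
    [[0, 0, 0.0004], [0, 0, 0.02]],
    [[0, 0, 0.0005], [0, 0, 0.03]],
    [[0, 0, 0.0007], [0, 0, 0.04]],
    [[0, 0, 0.0007], [0, 0, 0.04]],
  ],
)

```text
time_s: 18.05
eef_pos: [532.4, 116.4, 65.5]
ee_rot: [0.082, 0.997, 0.0, -0.0]
force: [-0.2, 0.8, -0.4]
grip_width: 0.134
```

```bash
python3 -c "
from h import *
delta((532.3,116.5,77),3.037)
"
```

```text
t 18.05 pos [532.4 116.4  65.5] yawx 2.978 tilt -1.0 q6 -1.302 F [-0.2  0.8 -0.4] T [ 0.23 -0.08 -0.03] gw 12.2
shift [0.0002, 0.0001, -0.0154] turn [0.0, -0.0, -0.0187]
```

Request:
drive_tool(
  series=[
    [[0, 0, 0.0002], [0, 0, 0.01]],
    [[0, 0, 0.0004], [0, 0, 0.02]],
    [[0, 0, 0.0006], [0, 0, 0.03]],
    [[0, 0, 0.0007], [0, 0, 0.04]],
    [[0, 0, 0.0007], [0, 0, 0.04]],
  ],
)

```text
time_s: 18.55
eef_pos: [532.3, 116.3, 64.9]
ee_rot: [0.144, 0.99, -0.0, -0.0]
force: [0.3, 0.2, -0.4]
grip_width: 0.134
```

```bash
python3 -c "
from h import *
delta((532.3,116.5,77),3.037)
"
```

```text
t 18.55 pos [532.3 116.3  64.9] yawx 2.853 tilt -1.0 q6 -1.176 F [ 0.3  0.2 -0.4] T [ 0.06 -0.   -0.06] gw 12.2
shift [0.0001, 0.0002, -0.0161] turn [-0.0, -0.0001, -0.0587]
```

Request:
drive_tool(
  series=[
    [[0, 0, 0.0002], [0, 0, 0.01]],
    [[0, 0, 0.0003], [0, 0, 0.02]],
    [[0, 0, 0.0005], [0, 0, 0.03]],
    [[0, 0, 0.0006], [0, 0, 0.04]],
    [[0, 0, 0.0006], [0, 0, 0.04]],
  ],
)

```text
time_s: 19.05
eef_pos: [532.6, 116.3, 64.7]
ee_rot: [0.206, 0.979, 0.0, 0.0]
force: [-0.8, 0.3, 4.1]
grip_width: 0.127
```

```bash
python3 -c "
from h import *
delta((532.3,116.5,77),3.037)
"
```

```text
t 19.05 pos [532.6 116.3  64.7] yawx 2.727 tilt -1.0 q6 -1.051 F [-0.8  0.3  4.1] T [-0.01 -0.01 -0.07] gw 11.6
shift [0.0005, 0.0001, -0.0164] turn [0.0, 0.0001, -0.0987]
```

Request:
drive_tool(
  series=[
    [[0, 0, 0], [0, 0, 0.01]],
    [[0, 0, 0], [0, 0, 0.02]],
    [[0, 0, 0], [0, 0, 0.03]],
    [[0, 0, 0], [0, 0, 0.04]],
    [[0, 0, 0], [0, 0, 0.04]],
  ],
)

```text
time_s: 19.55
eef_pos: [532.6, 116.3, 64.7]
ee_rot: [0.267, 0.964, 0.0, 0.0]
force: [0.7, -0.0, 4.1]
grip_width: 0.137
```

```bash
python3 -c "
from h import *
delta((532.3,116.5,77),3.037)
"
```

```text
t 19.55 pos [532.6 116.3  64.7] yawx 2.601 tilt -1.0 q6 -0.925 F [ 0.7 -0.   4.1] T [-0.08 -0.   -0.02] gw 12.5
shift [0.0005, 0.0, -0.0164] turn [0.0001, 0.0001, -0.1387]
```

Request:
drive_tool(
  series=[
    [[0, 0, 0], [0, 0, 0.01]],
    [[0, 0, 0], [0, 0, 0.02]],
    [[0, 0, 0], [0, 0, 0.03]],
    [[0, 0, 0], [0, 0, 0.04]],
    [[0, 0, 0], [0, 0, 0.05]],
  ],
)

```text
time_s: 20.05
eef_pos: [532.6, 116.3, 64.7]
ee_rot: [0.342, 0.94, 0.0, 0.0]
force: [0.4, -0.3, 3.9]
grip_width: 0.126
```

```bash
python3 -c "
from h import *
delta((532.3,116.5,77),3.037)
"
```

```text
t 20.05 pos [532.6 116.3  64.7] yawx 2.444 tilt -1.0 q6 -0.768 F [ 0.4 -0.3  3.9] T [-0.05  0.02  0.08] gw 11.5
shift [0.0004, -0.0, -0.0165] turn [0.0, 0.0001, -0.1887]
```

Request:
drive_tool(
  series=[
    [[0, 0, 0], [0, 0, 0.01]],
    [[0, 0, 0], [0, 0, 0.02]],
    [[0, 0, 0], [0, 0, 0.03]],
    [[0, 0, 0], [0, 0, 0.04]],
    [[0, 0, 0], [0, 0, 0.04]],
  ],
)

```text
time_s: 20.55
eef_pos: [532.6, 116.3, 64.7]
ee_rot: [0.4, 0.917, 0.0, 0.0]
force: [0.7, -0.3, 4.5]
grip_width: 0.13
```

```bash
python3 -c "
from h import *
delta((532.3,116.5,77),3.037)
"
```

```text
t 20.55 pos [532.6 116.3  64.7] yawx 2.319 tilt -1.0 q6 -0.642 F [ 0.7 -0.3  4.5] T [ 0.02 -0.01 -0.05] gw 11.8
shift [0.0004, -0.0001, -0.0165] turn [0.0001, 0.0001, -0.2287]
```

Request:
drive_tool(
  series=[
    [[0, 0, -0.0003], [0, 0, 0]],
    [[0, 0, -0.0003], [0, 0, 0]],
    [[0, 0, -0.0003], [0, 0, 0]],
    [[0, 0, -0.0003], [0, 0, 0]],
    [[0, 0, -0.0003], [0, 0, 0]],
  ],
)

```text
time_s: 21.05
eef_pos: [532.5, 116.3, 64.8]
ee_rot: [0.401, 0.916, 0.0, 0.0]
force: [1.6, 0.2, 1.6]
grip_width: 0.132
```

Request:
drive_tool(
  series=[
    [[0, 0, 0], [0, 0, 0]],
    [[0, 0, 0], [0, 0, 0]],
    [[0, 0, 0], [0, 0, 0]],
    [[0, 0, 0], [0, 0, 0]],
    [[0, 0, 0], [0, 0, 0]],
  ],
  gripper=-1,
)

```text
time_s: 21.55
eef_pos: [532.3, 116.3, 64.7]
ee_rot: [0.401, 0.916, -0.0, -0.0]
force: [-0.5, -0.2, -0.5]
grip_width: 0.538
```

Request:
drive_tool(
  series=[
    [[0, 0, 0], [0, 0, 0]],
    [[0, 0, 0], [0, 0, 0]],
    [[0, 0, 0], [0, 0, 0]],
    [[0, 0, 0], [0, 0, 0]],
    [[0, 0, 0], [0, 0, 0]],
  ],
)

```text
time_s: 22.05
eef_pos: [532.5, 116.3, 64.8]
ee_rot: [0.401, 0.916, 0.0, 0.0]
force: [0.5, 0.8, 0.9]
grip_width: 0.972
```

Request:
drive_tool(
  series=[
    [[0, 0, -0.02], [0, 0, 0]],
    [[0, 0, -0.05], [0, 0, 0]],
    [[0, 0, -0.1], [0, 0, 0]],
    [[0, 0, -0.15], [0, 0, 0]],
    [[0, 0, -0.18], [0, 0, 0]],
  ],
)

```text
time_s: 22.55
eef_pos: [533.1, 116.4, 202.5]
ee_rot: [0.401, 0.916, 0.001, 0.001]
force: [0.4, -0.3, -0.5]
grip_width: 0.999
```

```bash
python3 -c "
from h import *
delta((532.3,116.5,77),3.037)
snap('side','pics/s3.png'); snap('wrist','pics/w7.png')
i=cv2.imread('pics/s3.png');cv2.imwrite('pics/s3c.png',cv2.resize(i[140:220,260:360],None,fx=8,fy=8,interpolation=cv2.INTER_CUBIC))
"
```

```text
t 22.55 pos [533.1 116.4 202.5] yawx 2.317 tilt -1.0 q6 -0.641 F [ 0.4 -0.3 -0.5] T [-0.    0.   -0.04] gw 90.9
shift [0.0011, -0.0011, 0.1673] turn [0.0005, 0.0007, -0.2292]
```

View pics/s3c.png

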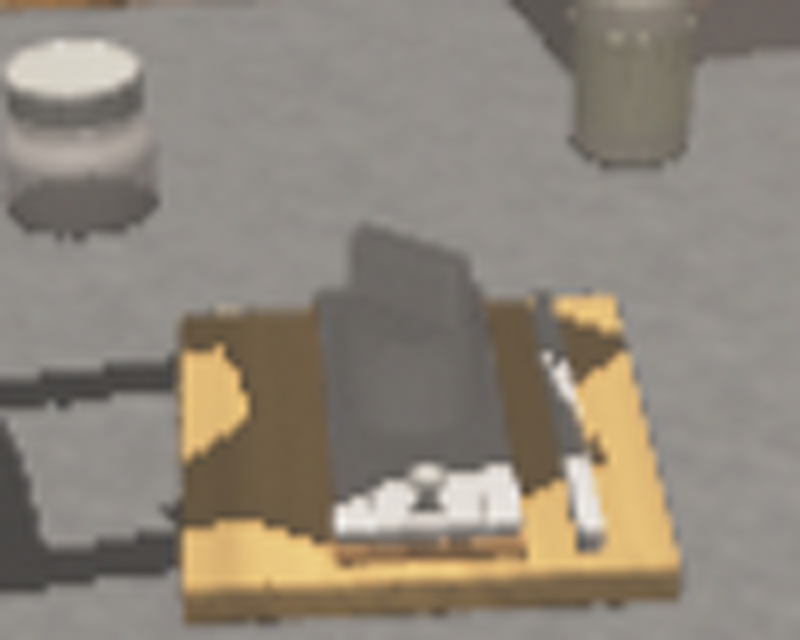

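View pics/w7.png

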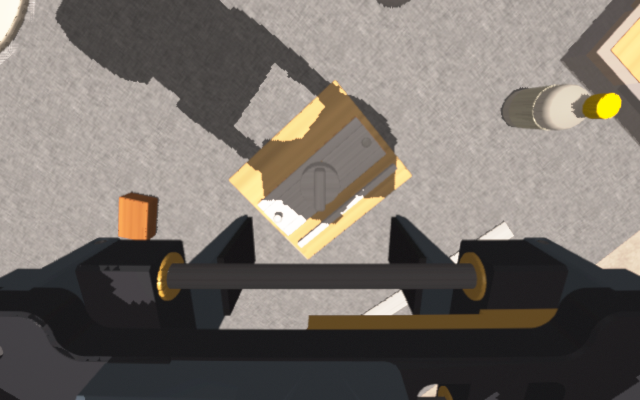

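```bash
python3 -c "
from ov import *
ov('pics/s3.png',533.8,116.3,27.5,2.318,'pics/ov4.png',(260,140,360,220))
a=cv2.imread('pics/s2.png');b=cv2.imread('pics/s3.png')
print(a[200:212,306].sum(1)//3,b[200:212,306].sum(1)//3)
"
```

```text
[ 95  97  98 100 200 170 108  95 109 106 150 185] [ 97 151 173 192 219 228 175 108 115 108 151 186]
```

View pics/ov4.png

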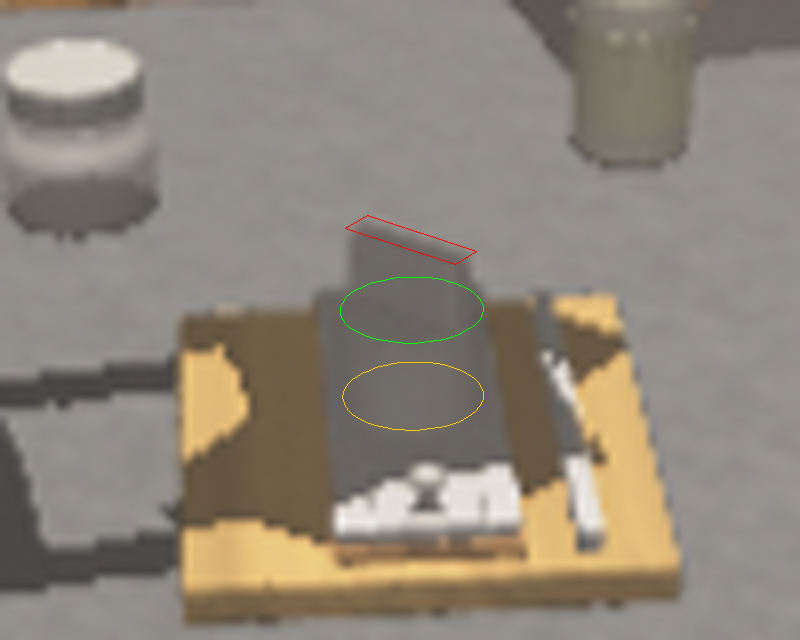

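The model drawn at 27.5 mm height fits the released knob, with the wing top within about 1 px and upright. The bar's front edge sits about 1 px lower than before, which is roughly the 3.5 mm expected. The arm is clear, so I'm handing in.

```bash
python3 -c "
from h import *
print(manip.get_obs()['qvel'].round(4)); print(manip.job_done())"
```

```text
[-0.0002  0.0473  0.0574 -0.0014 -0.0609  0.0013]
the job is handed in; nothing more can be done
None
```

I fitted the silver knob on the stud, turned it forwards until the clamp bar was pressed down, let go and handed the job in at about 22.7 s. No verdict was reported.

- **Fitting:** I set the knob on the thread top with its wings across the bar. The tool height put its underside at about 39.9 mm, where it rested under a light press (a 9 N peak at first contact, then 3–7 N). I turned it back 0.88 rad until it fell free, and followed it down to about 31.5 mm.
- **Turning forwards:** I turned it 1.6 rad clockwise, following it down about 3.7 mm to the level run. The measured force never went above about 5 N. I stopped short of the end stop, opened the gripper and lifted clear.
- **Last checks:** The side picture shows the knob upright on the stud axis. A model drawn at 27.5 mm fits it to about 1 px, which is about 2.6 mm. The bar's front edge has moved down by about the expected 3.5 mm, and the fingers were fully open with no wrist force.
- **Disagreements and gaps:** The wrist and side cameras disagreed by about 1 mm on the stud's x position, and I went with the side view. At hand-in the arm was still settling slightly, with joint speeds up to 0.06 rad/s, well above the jig. I did not re-measure the other things on the bench afterwards, but no contact with them was seen.

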